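Put the three-tier cake stand together

ROBOT

A 7-joint arm with a two-finger parallel gripper is mounted at the origin on a cart in front of the work surface, level with it; the furniture and walls round the work are solid. World frame = base frame: x ahead of the robot, y to its left, z up, the work surface at z = 0. Lengths are in m, angles in rad, forces in N, time in s.
With the tool pointing down it reaches from about 0.425 to 0.875 m from the base axis. Payload 4.7 kg.
Tool frame: the origin (TCP) lies midway between the tips of the shut fingers; the grasp point (between the pads) lies 19 mm behind it; z points along the fingers, y is the line along which they close (so a half turn about z gives the same grasp; the last joint's range is limited). The gripper opens to 87 mm and grips with 3 to 60 N. Pads are 19 mm wide; open, the fingers measure 117 mm over their backs; the gripper's body (75 mm by 190 mm) begins 51 mm behind the grasp point.
Start: joints at [1.211, 0.321, -0.07, 1.45, 0.023, 1.371, -0.057], TCP at [0.237, -0.605, 0.223] pointing down, gripper open.
Joint ranges: [-2.86, 2.86], [-0.3, 2.09], [-1.38, 1.24], [0.06, 2.45], [-1.56, 4.7], [0.09, 2.05], [-2.69, 2.69]. Speed limits (rad/s): [2.57, 2.57, 3.14, 3.14, 3.14, 3.14, 3.14].

INTERFACE

Orientations are given as a rotation vector (axis times angle).
In Python, from bench import monitor, cams, workorder gives the robot as it stands.
- The arm moves only by the tool move_arm, never from a script. Its arguments are lists of equal length, an entry for each row: "slide": the shift along the tool's x, y, z in cm, a list of three; "roll": the turn about the tool's z in rad. In form: {"slide": [[dx, dy, dz], ...], "roll": [roll, ...]}. A call has 1 to 20 rows; each row is the pose to reach, as a shift and turn from the pose commanded when the call began, along the tool's axes at that moment; what a row does not reach only later rows make up. A row lasts 1/10 s, in which the tool goes at most 50 mm and 8.59 degrees, less where a joint would pass 70% of its speed; a pose out of reach is approached as far as the arm can. A call with a gripper value outside its range is refused whole. "gripper" is the finger opening in cm, from 0 to 8.7, set as the call begins (left out, the last holds). The fingers move at their own pace and stop on an object; "squeeze" is the grip in N (left out, the last holds). Time passes only in rows, so rows that repeat a pose let the fingers close. It gives the time, the measured TCP pose, the force, the opening and the grip force at its end, in the units of the state.
- monitor.get_state(): the state, without advancing time (a new reading comes with each control period).
- cams.get_image(name): name is "scene" or "top" or "wrist"; returns the picture (384x512x3 uint8, red, green, blue); there is no depth.
- cams.get_calibration(name): a dict with "mtx" (3x3 intrinsics, pixels), "R" (3x3) and "t" (3): a world point X has camera coordinates R X + t. Camera axes: x right, y down, z forward; pixel columns grow to the right and rows downward; lengths in m; the calibration is good to about 2 mm. A picture is of the moment at which its call begins: read the wrist's pose just before it. get_calibration takes no time and is no camera call; for the wrist camera it gives the pose at the moment of the call.
- workorder.close_job(): hands the job in; it is judged then, once.
The state is a dict: "time": time; "joint_positions": joint angles; "qd": joint speeds; "joint_torque": joint torques, N m; "position": TCP position; "tool_rot": TCP orientation; "ft_force": force on the tool from outside, world axes, zero at the start; "torque": the same for the moment, N m; "grip_width": opening from 0.0 (shut) to 1.0 (fully open); "grip_force": force on a finger pad.
Only numpy, scipy, OpenCV 4.12 (cv2) and the standard library are available. Lean on these libraries where they do the work, as an engineer would, in place of code of your own. Each camera call takes 0.05 s, during which the arm holds its last target. There are 200 camera calls.

TASK

Put the round three-tier cake stand together on its heavy metal foot, wherever the foot stands: the largest round tier at the bottom, the middle one on it, the smallest above that, and the wooden knob on the very top. Each part must sit level and fully down on the peg of the part below. The square tray belongs to another stand: leave it, the coffee cup and the price card where they are.

Things in the scene. Friction and masses are not known exactly. Their poses are not given: they have to be found in the camera images.
- stand_foot: Heavy loose foot of the stand (1.3 kg): steel disc 120 mm across, 9 mm thick, with a stem 32 mm across in its middle, flat top 34 mm above the counter. On it a tapered steel peg, 13 mm across at the root, 6 mm at the tip, 12 mm high (tip at 46 mm). Origin: centre of the underside; z up.
- tier_large: Largest tier, white round dish 160 mm across (14 to 24 mm up; floor 18). Under it: steel sleeve 36 mm across, 14 high, bore 17; it goes over the peg below (2 mm play) and rests on the flat top there. Above: oak column 30 mm across (38 below 24), flat top at 64, peg as on the foot, tip at 76. Grip column from above at 27-62 mm. 0.26 kg, loose. Origin: centre of sleeve's underside; z up.
- tier_medium: Middle tier: as tier_large in every height and fit, but the round dish is 125 mm across. 0.20 kg. Origin: centre of the sleeve's underside; z up.
- tier_small: Smallest tier: as tier_large in every height and fit, but the round dish is 90 mm across. 0.15 kg. Origin: centre of the sleeve's underside; z up.
- top_knob: Knob that closes the stand: the same open steel sleeve (36 mm across, 14 mm high, bore 17 mm and 14 mm deep), with a round oak knob on it, 37 mm across at 23 to 34 mm height, top at 44 mm. 0.07 kg. Grasp the knob from above at about 28 mm height. Origin: centre of the sleeve's underside; z up.
- square_tray: Tray of another stand: square white dish 110 x 110 mm on the same kind of sleeve and oak column, peg tip at 76 mm. Not part of this job: leave it. Origin: centre of the sleeve's underside.
- coffee_cup: Two-tone cup with a handle, 64 x 89 x 48 mm high, standing on the counter; leave it. Origin: centre of its underside (of cup with handle).
- price_card: Small black price card in an oak foot, 22 x 68 x 52 mm high; leave it. Origin: centre of its underside.
- bag_sealer: Bag sealer, a fixed obstacle at the back right: body 320 mm long across the view and 64 mm high, hinge at its right end; its lever is raised, the lever's handle about 0.25 m above the counter, 0.15 m to the left of the body's origin (+y). Keep the gripper clear of it. Origin: centre of its underside.

How it is judged:
At the end, for the whole second after the job is handed in: Each part is seated on the part below it, in the order foot, large, middle, small tier, knob: centres of neighbours within 8 mm sideways, height within 4 mm of fully seated (34 mm on the foot, 64 mm on a tier), tilted less than 0.08 rad, and everything at rest. The foot stands level on the counter (angle between stand_foot's own z axis and vertical below 0.05 rad and height (world z) of stand_foot below 0.006 m and horizontal distance between tier_large and stand_foot below 0.008 m and z of tier_large in the frame of stand_foot between 0.03 and 0.038 m and angle between each of tier_large, tier_medium, tier_small, top_knob's own z axis and vertical below 0.08 rad and linear speed of each of tier_large, tier_medium, tier_small, top_knob below 0.02 m/s and angular speed of each of tier_large, tier_medium, tier_small, top_knob below 0.2 rad/s and horizontal distance between tier_medium and tier_large below 0.008 m and z of tier_medium in the frame of tier_large between 0.06 and 0.068 m and horizontal distance between tier_small and tier_medium below 0.008 m and z of tier_small in the frame of tier_medium between 0.06 and 0.068 m and horizontal distance between top_knob and tier_small below 0.008 m and z of top_knob in the frame of tier_small between 0.06 and 0.068 m); the robot touches nothing.
It fails at once if the square tray is pushed out of its place or tipped (distance of square_tray from where it was at the start of the episode above 0.03 m or angle between square_tray's own z axis and vertical above 0.5 rad).
It fails at once if the coffee cup is pushed out of its place or tipped (distance of coffee_cup from where it was at the start of the episode above 0.03 m or angle between coffee_cup's own z axis and vertical above 0.5 rad).
It fails at once if the price card is pushed out of its place or tipped (distance of price_card from where it was at the start of the episode above 0.03 m or angle between price_card's own z axis and vertical above 0.5 rad).
It also fails if it takes over 106 s, if anything falls off the work surface, if the arm or the gripper's body presses on something with over 40 N, if the wrist force passes 120 N, or if a joint passes its speed limit or range.

## Working session

There is one attempt and no reset: what is moved stays moved. The work goes in short steps, Python scripts to look and compute and a tool call to move; the robot and the scene stay as the last step left them, time stands still between calls to the robot, and variables do not carry over. Pictures are saved under pics/ and viewed, at most 14 in all, crops included, and the job is handed in when it is done.

Besides the shell and the picture viewer there is one more tool, called after "Call:" as a command line: name --pt "numbers of a row" for each row, then --argument value for the rest. move_arm: Moves the arm, as the interface text tells. Its arguments: {"type":"object","properties":{"slide":{"type":"array","items":{"type":"array","items":{"type":"number"}}},"roll":{"type":"array","items":{"type":"number"}},"gripper":{"type":"number"},"squeeze":{"type":"number"}},"required":["slide","roll"]}

```bash
mkdir -p pics; ls
cat > h.py <<'E'
import numpy as np, cv2
from bench import monitor, cams, workorder
def snap(n,f):
    im=cams.get_image(n); cv2.imwrite('pics/'+f,im[:,:,::-1]); return im
def ray(cal,uv,z):
    K,R,t=[np.array(cal[k],float) for k in('mtx','R','t')]
    d=R.T@np.linalg.solve(K,[uv[0],uv[1],1.]); c=-R.T@t
    return c+d*(z-c[2])/d[2]
def proj(cal,X):
    K,R,t=[np.array(cal[k],float) for k in('mtx','R','t')]
    p=K@(R@np.array(X)+t); return p[:2]/p[2]
E
python3 - <<'E'
from h import *
s=monitor.get_state(); print(s)
for n in('scene','top'):
    snap(n,n+'0.png'); c=cams.get_calibration(n); print(n,c, -np.array(c['R']).T@np.array(c['t']))
E
```

```text
pics
{'time': 0.0, 'joint_positions': array([ 1.2111242 ,  0.32184959, -0.07007556,  1.4516702 ,  0.02260136,
        1.37077638, -0.05687345]), 'qd': array([-4.29010095e-05, -1.26899654e-03,  7.49728749e-04, -1.07623675e-03,
        9.40722155e-04, -1.55496929e-04,  1.85863142e-03]), 'joint_torque': array([ 2.25634285e-04, -4.91286242e+01, -4.03945176e-01, -3.12527883e+01,
       -6.40417007e-02,  4.37301700e-02,  1.43210900e-04]), 'position': array([ 0.23708308, -0.60463431,  0.22144657]), 'tool_rot': array([-3.08504616e+00, -5.83437155e-01,  7.13965580e-04]), 'ft_force': array([0.00366591, 0.01138144, 0.21181623]), 'torque': array([ 0.06762336,  0.04901084, -0.06282858]), 'grip_force': 0.0, 'grip_width': 1.0010189045883733}
scene {'mtx': array([[377.34408073,   0.        , 264.81480142],
       [  0.        , 377.34408073, 195.13694891],
       [  0.        ,   0.        ,   1.        ]]), 'R': array([[-0.85836107, -0.51270469, -0.01871287],
       [-0.30696367,  0.54245464, -0.78199506],
       [ 0.41108342, -0.66548995, -0.62300366]]), 't': array([0.49208503, 0.20656913, 0.87799883])} [0.1248651  0.72453932 0.71774084]
top {'mtx': array([[440.92013883,   0.        , 258.4348587 ],
       [  0.        , 440.92013883, 191.96345066],
       [  0.        ,   0.        ,   1.        ]]), 'R': array([[ 0.01041533, -0.99985272, -0.01364068],
       [-0.9983273 , -0.00962169, -0.05700903],
       [ 0.05686939,  0.01421163, -0.99828047]]), 't': array([0.02577427, 0.54725433, 1.34728816])} [0.46945104 0.01188882 1.37652148]
```

View pics/top0.png

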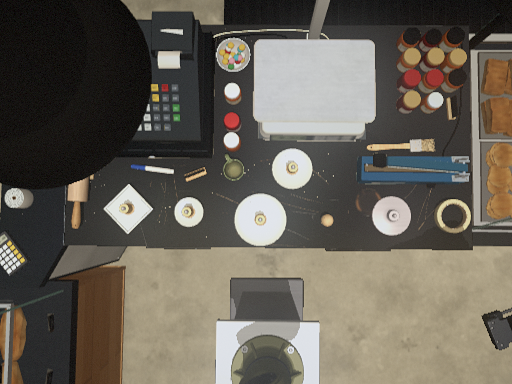

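View pics/scene0.png

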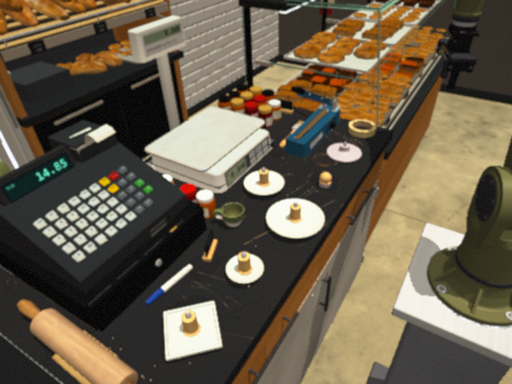

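Top view: large tier at (260,219), medium at (292,168), small at (188,212), foot at (392,215), knob at (327,220). The tray is at (128,208), cup at (233,168), card at (195,174), and the sealer is behind the foot. Next I'll measure these in both views.

```bash
cat > m.py <<'E'
from h import *
def fit(im,seed,r,kind):
    x0,y0=[int(v) for v in seed]; hsv=cv2.cvtColor(im,cv2.COLOR_RGB2HSV)
    if kind=='w': m=((hsv[...,2]>130)).astype(np.uint8)
    else: m=((hsv[...,1]>70)&(hsv[...,2]>90)).astype(np.uint8)
    roi=np.zeros_like(m); cv2.circle(roi,(x0,y0),r,1,-1); m&=roi
    cs,_=cv2.findContours(m,cv2.RETR_EXTERNAL,cv2.CHAIN_APPROX_NONE)
    c=max(cs,key=cv2.contourArea)
    return c[:,0,:].astype(float)
def circ(cal,c,z):
    P=np.array([ray(cal,p,z)[:2] for p in c])
    A=np.c_[2*P,np.ones(len(P))]; s=np.linalg.lstsq(A,(P**2).sum(1),rcond=None)[0]
    r=np.sqrt(s[2]+s[:2]@s[:2]); return s[:2],r,np.abs(np.linalg.norm(P-s[:2],axis=1)-r).max()
E
python3 - <<'E'
from m import *
seeds={'top':dict(large=(260,219,32,'w',.024),medium=(292,168,25,'w',.024),small=(188,212,20,'w',.024),foot=(392,215,24,'w',.009),knob=(327,220,10,'o',.03)),
'scene':dict(large=(295,217,36,'w',.024),medium=(264,182,25,'w',.024),small=(244,268,25,'w',.024),foot=(345,152,20,'w',.009),knob=(326,179,11,'o',.028))}
S=[]
for n in seeds:
    im=cv2.imread(f'pics/{n}0.png')[:,:,::-1].copy(); cal=cams.get_calibration(n)
    for k,(x,y,r,kd,z) in seeds[n].items():
        c=fit(im,(x,y),r,kd); o,rad,e=circ(cal,c,z); print(n,k,o.round(4),'d=%.4f err %.4f'%(2*rad,e), 'r %.3f'%np.hypot(*o))
    for k,(x,y,w,h) in (dict(sealer=(350,145,130,50),tk=(315,205,30,30)) if n=='top' else dict(sealer=(270,80,110,120),scard=(190,190,60,90))).items():
        S.append(cv2.resize(im[y:y+h,x:x+w],(390,290 if n=='scene' else 290)))
o=np.vstack([np.hstack(S[:2]),np.hstack(S[2:])]); cv2.imwrite('pics/crops.png',o[:,:,::-1])
for X in [(0.55,-.3,.25),(0.6,-.3,.25),(.5,-.3,.25)]:
  print([proj(cams.get_calibration(n),X).round() for n in seeds])
E
```

```text
top large [0.4629 0.0258] d=0.1582 err 0.0024 r 0.464
top medium [ 0.6207 -0.0706] d=0.1230 err 0.0021 r 0.625
top small [0.4842 0.2457] d=0.0883 err 0.0022 r 0.543
top foot [ 0.479  -0.3785] d=0.1181 err 0.0019 r 0.610
top knob [ 0.4629 -0.1779] d=0.0359 err 0.0022 r 0.496
scene large [0.4626 0.024 ] d=0.1611 err 0.0024 r 0.463
scene medium [ 0.6215 -0.0739] d=0.1285 err 0.0138 r 0.626
scene small [0.4843 0.2435] d=0.0922 err 0.0057 r 0.542
scene foot [ 0.4775 -0.3789] d=0.1211 err 0.0066 r 0.610
scene knob [ 0.4615 -0.179 ] d=0.0585 err 0.0130 r 0.495
[array([387., 187.]), array([320.,  90.])]
[array([387., 167.]), array([306.,  87.])]
[array([387., 206.]), array([336.,  93.])]
```

View pics/crops.png

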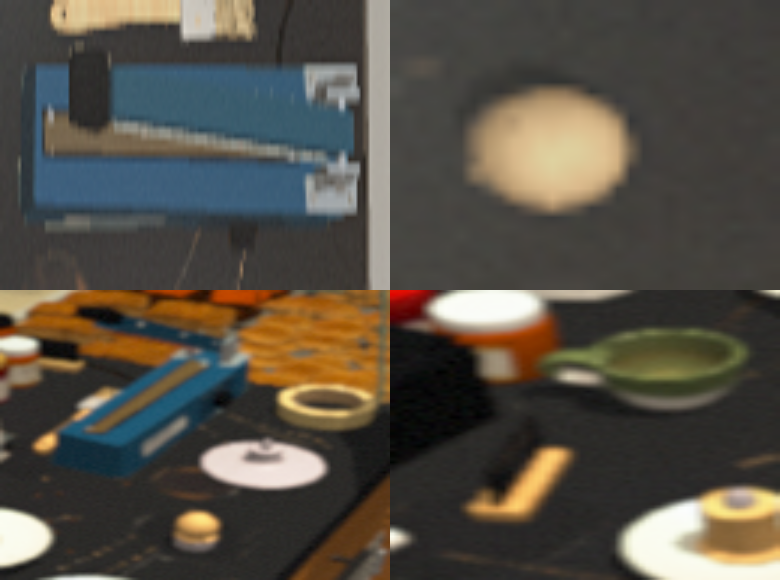

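Both views agree to within 2–3 mm, and the diameters match the given sizes. First move: align the tool axes with the world (x ahead, y to the right, z down) and go towards the large tier.

Call:
move_arm --pt "2 -1.4 0" --pt "6 -4 0" --pt "10 -6.6 0" --pt "14 -9.3 0" --pt "18 -12 0" --pt "22 -14.6 0" --pt "26 -17.3 0" --pt "29 -19.3 0" --pt "31 -20.6 0" --pt "31 -20.6 0" --pt "31 -20.6 0" --roll '[0.1, 0.2, 0.3, 0.374, 0.374, 0.374, 0.374, 0.374, 0.374, 0.374, 0.374]' --gripper 8.7 --squeeze 30

```text
time: 1.2
position: [0.4504, -0.3003, 0.2222]
tool_rot: [3.141, 0.001, -0.002]
ft_force: [-1.1, -0.3, 0.2]
grip_width: 1.001
grip_force: 0.0
```

Call:
move_arm --pt "0 -2 0" --pt "0 -6 0" --pt "0.3 -10 0" --pt "0.5 -14 0" --pt "0.8 -18 0" --pt "1 -22 0" --pt "1.2 -26 1" --pt "1.3 -30 3" --pt "1.3 -32 4" --pt "1.3 -32.5 5" --pt "1.3 -32.5 5" --pt "1.3 -32.5 5" --roll '[0, 0, 0, 0, 0, 0, 0, 0, 0, 0, 0, 0]'

```text
time: 2.4
position: [0.4638, 0.0228, 0.1726]
tool_rot: [3.141, -0.005, -0.0]
ft_force: [0.8, -0.6, 0.3]
grip_width: 1.001
grip_force: 0.0
```

Run:
```python
from h import *
c=cams.get_calibration('wrist'); s=monitor.get_state(); im=snap('wrist','w1.png'); print(s['position'],s['tool_rot']); print(c, -np.array(c['R']).T@np.array(c['t']))
for X in [(.463,.025,.064),(.463,.025,.076)]+[(.463+.08*a,.025+.08*b,.024) for a,b in((1,0),(-1,0),(0,1),(0,-1))]: print(proj(c,X).round(1))
```

```text
[0.4637973  0.02276745 0.1725766 ] [ 3.14088719e+00 -4.89002660e-03 -3.65209333e-04]
{'mtx': array([[277.47607448,   0.        , 255.8271948 ],
       [  0.        , 277.47607448, 185.80397035],
       [  0.        ,   0.        ,   1.        ]]), 'R': array([[-2.32319419e-03, -9.99996669e-01,  1.12480175e-03],
       [-9.60443105e-01,  2.54452186e-03,  2.78464661e-01],
       [-2.78466595e-01, -4.33380599e-04, -9.60445817e-01]]), 't': array([0.02413523, 0.425152  , 0.47061282])} [0.53944033 0.0232573  0.33358116]
[254.  184.2]
[253.9 187.6]
[253.9 101.9]
[254.4 237.9]
[184.5 174.8]
[323.8 174.5]
```

View pics/w1.png

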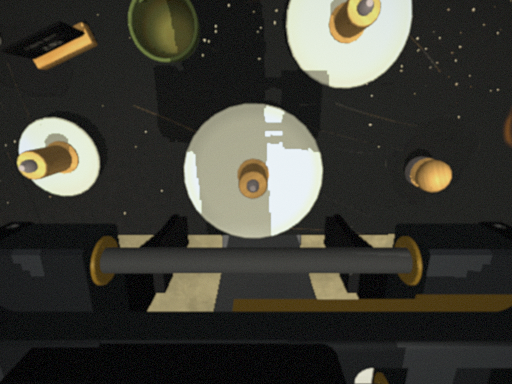

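The wrist view shows the large dish spanning cols 184–323 and rows 103–238, with the peg at (252,187). That is within 1 px of the prediction, so I'll descend and grip.

Call:
move_arm --pt "0 0 3" --pt "0 0 7" --pt "0 0 10.5" --pt "0 0 13" --pt "0 0 14.2" --pt "0 0 14.4" --pt "0 0 14.4" --pt "0 0 14.4" --roll '[0, 0, 0, 0, 0, 0, 0, 0]'

```text
time: 3.25
position: [0.4652, 0.0245, 0.03]
tool_rot: [3.141, -0.001, 0.004]
ft_force: [1.0, -0.2, 0.3]
grip_width: 0.999
grip_force: 0.0
```

Call:
move_arm --pt "0 0 0" --pt "0 0 0" --pt "0 0 0" --pt "0 0 0" --pt "0 0 0" --pt "0 0 0" --pt "0 0 0" --pt "0 0 0" --roll '[0, 0, 0, 0, 0, 0, 0, 0]' --gripper 0 --squeeze 30

```text
time: 4.05
position: [0.4637, 0.0249, 0.0285]
tool_rot: [-3.141, 0.0, 0.0]
ft_force: [-0.9, 1.4, 0.2]
grip_width: 0.353
grip_force: 0.7
```

Call:
move_arm --pt "0 0 0" --pt "0 0 0" --pt "0 0 0" --pt "0 0 -0.5" --pt "0 0 -2" --pt "0 0 -4.5" --pt "0 0 -7.5" --pt "0 0 -9.5" --pt "0 0 -10" --pt "0 0 -10" --pt "0 0 -10" --roll '[0, 0, 0, 0, 0, 0, 0, 0, 0, 0, 0]'

```text
time: 5.15
position: [0.4628, 0.0246, 0.1273]
tool_rot: [3.141, -0.0, -0.003]
ft_force: [-0.7, 0.4, -2.3]
grip_width: 0.335
grip_force: 30.0
```

Call:
move_arm --pt "0 0.5 0" --pt "0 2 0" --pt "0 4.5 0" --pt "0 7.5 0" --pt "0.3 10.5 0" --pt "0.5 13.5 0" --pt "0.7 16.5 0" --pt "0.9 19.5 0" --pt "1 22.5 0" --pt "1.1 25.5 0" --pt "1.3 28.5 0" --pt "1.4 31.5 0" --pt "1.5 34.5 0" --pt "1.5 37.5 0" --pt "1.5 39.2 0" --pt "1.5 40.1 0" --pt "1.5 40.4 0" --pt "1.5 40.4 0" --pt "1.5 40.4 0" --pt "1.5 40.4 0" --roll '[0, 0, 0, 0, 0, 0, 0, 0, 0, 0, 0, 0, 0, 0, 0, 0, 0, 0, 0, 0]'

```text
time: 7.15
position: [0.4792, -0.3778, 0.1288]
tool_rot: [-3.141, -0.003, -0.0]
ft_force: [0.2, -0.6, -1.5]
grip_width: 0.34
grip_force: 30.0
```

Run:
```python
from m import *
s=monitor.get_state(); print(s['position'],s['tool_rot'],s['grip_width'],s['grip_force'],s['ft_force'])
a=snap('scene','s2.png'); c=cams.get_calibration('wrist'); b=snap('wrist','w2.png')
cs=cams.get_calibration('scene'); p=s['position']
print(proj(cs,p-[0,0,.028]),proj(cs,(.4785,-.3785,.046)),proj(c,(.4785,-.3785,.034)))
x,y=330,125; o=cv2.resize(a[60:190,270:430],(480,390)); w=cv2.resize(b,(520,390))
cv2.imwrite('pics/c2.png',np.hstack([o,w[:,100:420]])[:,:,::-1])
```

```text
[ 0.47919249 -0.37778184  0.12876219] [-3.14134404e+00 -2.67892336e-03 -2.88600474e-04] 0.34007334094181707 29.983917460776865 [ 0.24726064 -0.61292781 -1.53240819]
[346.20989645 128.17099172] [344.63603313 142.33978071] [256.72983524 187.93215389]
```

View pics/c2.png

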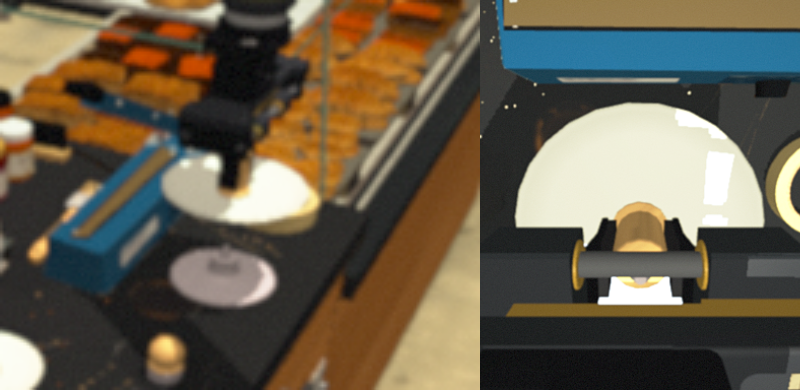

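The tier is held level over the foot. I'll lower it.

Call:
move_arm --pt "0 0 1" --pt "0 0 2.5" --pt "0 0 4" --pt "0 0 5" --pt "0 0 5.4" --pt "0 0 5.8" --pt "0 0 6.1" --pt "0 0 6.4" --pt "0 0 6.6" --pt "0 0 6.7" --pt "0 0 6.7" --roll '[0, 0, 0, 0, 0, 0, 0, 0, 0, 0, 0]'

```text
time: 8.35
position: [0.479, -0.3794, 0.0625]
tool_rot: [3.141, -0.0, 0.001]
ft_force: [-1.7, 2.3, 3.5]
grip_width: 0.337
grip_force: 30.0
```

Call:
move_arm --pt "0 0 0" --pt "0 0 0" --pt "0 0 0" --pt "0 0 0" --pt "0 0 -1" --pt "0 0 -3" --pt "0 0 -6" --pt "0 0 -10" --pt "0 0 -13" --pt "0 0 -14" --pt "0 0 -14" --roll '[0, 0, 0, 0, 0, 0, 0, 0, 0, 0, 0]' --gripper 8.7

```text
time: 9.45
position: [0.4796, -0.3798, 0.2039]
tool_rot: [3.139, -0.0, 0.005]
ft_force: [-0.4, 0.1, -0.7]
grip_width: 0.997
grip_force: 0.0
```

Run:
```python
from m import *
s=monitor.get_state(); print(s['position'],s['ft_force'])
for n in ('top','scene'):
    im=snap(n,n+'3.png'); cal=cams.get_calibration(n); p=proj(cal,(.4785,-.3785,.058)); c=fit(im,p,42 if n=='scene' else 32,'w'); print(n,p.round(),circ(cal,c,.058), np.ptp(c,axis=0))
cv2.imwrite('pics/c3.png',cv2.resize(im[80:190,270:430],(640,440))[:,:,::-1])
```

```text
[ 0.47964473 -0.37981576  0.20389715] [-0.3553075   0.12818595 -0.69389919]
top [396. 215.] (array([ 0.47784564, -0.37604671]), np.float64(0.06708946445745076), np.float64(0.043523952368265284)) [48. 54.]
scene [345. 139.] (array([ 0.50979421, -0.47552384]), np.float64(0.1657146158618487), np.float64(0.1633533116066827)) [59. 63.]
```

View pics/c3.png

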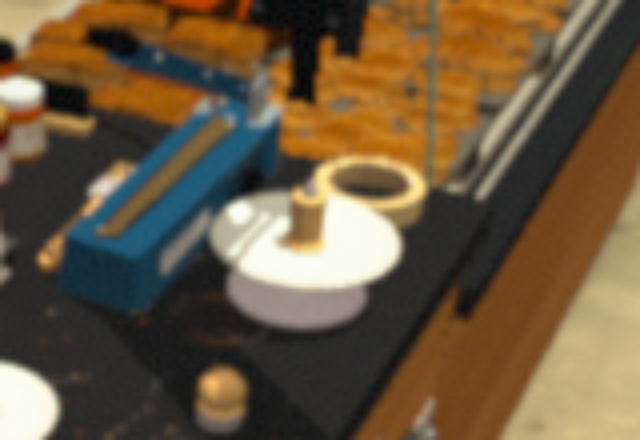

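The large tier is seated level. Next is the medium tier, keeping x small until past the sealer lever.

Call:
move_arm --pt "0 -2 0" --pt "0 -6 0" --pt "0 -10 0" --pt "0 -14 0" --pt "0 -18 0" --pt "0 -22 0" --pt "2 -25 0" --pt "4.5 -28 0" --pt "8 -30 0" --pt "11.5 -30.7 0" --pt "13.5 -30.7 2" --pt "14.2 -30.7 5" --pt "14.2 -30.7 9" --pt "14.2 -30.7 13" --pt "14.2 -30.7 16" --pt "14.2 -30.7 17.2" --pt "14.2 -30.7 17.3" --pt "14.2 -30.7 17.3" --roll '[0, 0, 0, 0, 0, 0, 0, 0, 0, 0, 0, 0, 0, 0, 0, 0, 0, 0]'

```text
time: 11.35
position: [0.6212, -0.0721, 0.029]
tool_rot: [-3.141, -0.0, -0.001]
ft_force: [0.7, 0.9, 1.1]
grip_width: 0.998
grip_force: 0.0
```

Call:
move_arm --pt "0 0 0" --pt "0 0 0" --pt "0 0 0" --pt "0 0 0" --pt "0 0 0" --pt "0 0 0" --pt "0 0 0" --pt "0 0 0" --pt "0 0 0" --pt "0 0 0" --pt "0 0 0" --pt "0 0 0" --roll '[0, 0, 0, 0, 0, 0, 0, 0, 0, 0, 0, 0]' --gripper 0

```text
time: 12.55
position: [0.6208, -0.0719, 0.0285]
tool_rot: [-3.141, 0.0, -0.0]
ft_force: [-1.1, 2.0, 0.1]
grip_width: 0.336
grip_force: 30.0
```

Call:
move_arm --pt "0 0 -0.5" --pt "0 0 -2" --pt "0 0 -5" --pt "0 0 -9" --pt "-0.5 0 -13" --pt "-2 0 -15.5" --pt "-5 0 -16" --pt "-8.5 0.5 -16" --pt "-11.5 2 -16" --pt "-13.5 4.5 -16" --pt "-14.2 8 -16" --pt "-14.2 12 -16" --pt "-14.2 16 -16" --pt "-14.2 20 -16" --pt "-14.2 24 -16" --pt "-14.2 27.5 -16" --pt "-14.2 29.8 -16" --pt "-14.2 30.7 -16" --pt "-14.2 30.7 -16" --pt "-14.2 30.7 -16" --roll '[0, 0, 0, 0, 0, 0, 0, 0, 0, 0, 0, 0, 0, 0, 0, 0, 0, 0, 0, 0]'

```text
time: 14.55
position: [0.4792, -0.3773, 0.1889]
tool_rot: [-3.141, -0.003, -0.0]
ft_force: [-0.1, 0.1, -3.3]
grip_width: 0.337
grip_force: 30.0
```

Run:
```python
from m import *
s=monitor.get_state(); print(s['position'],s['tool_rot'],s['grip_width'],s['ft_force'])
a=snap('scene','s4.png'); cs=cams.get_calibration('scene')
print(proj(cs,(.4785,-.3785,.11)),proj(cs,(.4785,-.3785,.16)))
cv2.imwrite('pics/c4.png',cv2.resize(a[60:180,270:430],(640,480))[:,:,::-1])
```

```text
[ 0.47924634 -0.37729852  0.1888948 ] [-3.14050128e+00 -2.53159080e-03 -4.93701756e-04] 0.33661504371969836 [-0.05550779  0.13406729 -3.33045194]
[346.80662531 125.65509011] [348.60056421 111.86562028]
```

View pics/c4.png

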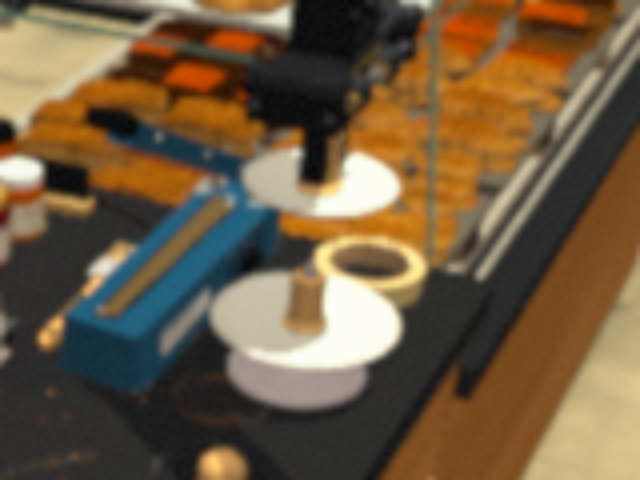

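Aligned: the peg tip is at full-image (347.5,127), against (346.8,125.7) predicted. I'll lower the medium tier.

Call:
move_arm --pt "0 0 1" --pt "0 0 2.5" --pt "0 0 4" --pt "0 0 4.7" --pt "0 0 5.1" --pt "0 0 5.5" --pt "0 0 5.8" --pt "0 0 6.1" --pt "0 0 6.3" --pt "0 0 6.4" --pt "0 0 6.4" --roll '[0, 0, 0, 0, 0, 0, 0, 0, 0, 0, 0]'

```text
time: 15.7
position: [0.4794, -0.3796, 0.1264]
tool_rot: [3.14, -0.0, 0.002]
ft_force: [-1.1, 2.0, 5.2]
grip_width: 0.339
grip_force: 30.0
```

Call:
move_arm --pt "0 0 0" --pt "0 0 0" --pt "0 0 0" --pt "0 0 0" --pt "0 0 -1" --pt "0 0 -3" --pt "0 0 -6" --pt "0 0 -9" --pt "0 0 -10" --pt "0 0 -10" --pt "0 0 -10" --roll '[0, 0, 0, 0, 0, 0, 0, 0, 0, 0, 0]' --gripper 8.7

```text
time: 16.8
position: [0.4782, -0.3789, 0.2236]
tool_rot: [-3.141, 0.0, 0.002]
ft_force: [-0.3, 0.8, -0.1]
grip_width: 0.999
grip_force: 0.0
```

Call:
move_arm --pt "0 -2 0" --pt "0 -6 0" --pt "0 -10 0" --pt "0 -14 0" --pt "0 -18 0" --pt "0 -22 0" --pt "0 -26 0" --pt "0 -30 0" --pt "0 -34 0" --pt "0 -38 0" --pt "0.3 -42 0" --pt "0.6 -46 0" --pt "0.6 -50 0" --pt "0.6 -54 0" --pt "0.6 -58 0" --pt "0.6 -60.8 0" --pt "0.6 -62 0" --pt "0.6 -62.3 0" --pt "0.6 -62.3 0" --pt "0.6 -62.3 0" --roll '[0, 0, 0, 0, 0, 0, 0, 0, 0, 0, 0, 0, 0, 0, 0, 0, 0, 0, 0, 0]'

```text
time: 18.8
position: [0.4852, 0.2417, 0.224]
tool_rot: [3.14, -0.005, -0.001]
ft_force: [0.8, -0.3, -0.3]
grip_width: 1.0
grip_force: 0.0
```

Run:
```python
from m import *
s=monitor.get_state(); print(s['position'],s['tool_rot'],s['ft_force'])
for n in ('top','scene'):
    im=snap(n,n+'5.png'); cal=cams.get_calibration(n); p=proj(cal,(.4785,-.3785,.122)); c=fit(im,p,23,'w'); print(n,p.round(),circ(cal,c,.122))
cv2.imwrite('pics/c5.png',cv2.resize(im[60:180,270:430],(640,480))[:,:,::-1])
```

```text
[0.48523387 0.24170317 0.22401094] [ 3.14013303e+00 -4.52301538e-03 -9.42700447e-04] [ 0.84463278 -0.25172163 -0.27152024]
top [402. 215.] (array([ 0.47959176, -0.37684894]), np.float64(0.06328459983026252), np.float64(0.0019087279228635068))
scene [347. 122.] (array([ 0.47647844, -0.39458195]), np.float64(0.1176866083489318), np.float64(0.06126964998123517))
```

View pics/c5.png

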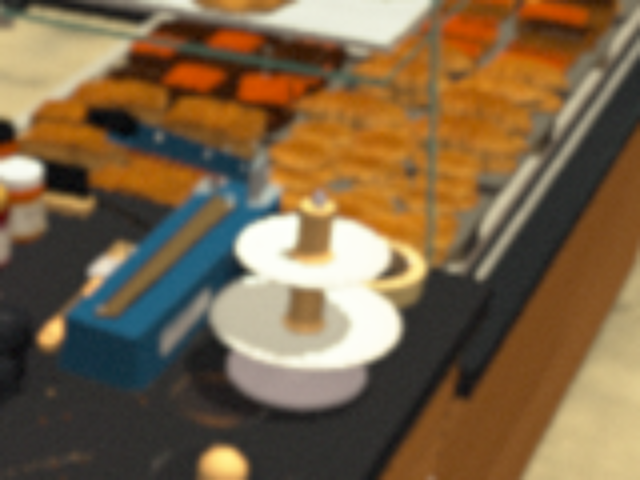

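The medium tier is seated level. Next I'll descend on the small tier.

Call:
move_arm --pt "0 0 2" --pt "0 0 6" --pt "0 0 10" --pt "0 0 14" --pt "0 0 17" --pt "0 0 19" --pt "0 0 19.6" --pt "0 0 19.6" --pt "0 0 19.6" --roll '[0, 0, 0, 0, 0, 0, 0, 0, 0]'

```text
time: 19.8
position: [0.4859, 0.2439, 0.0298]
tool_rot: [-3.141, 0.001, -0.003]
ft_force: [-0.1, -0.2, -0.7]
grip_width: 1.002
grip_force: 0.0
```

Call:
move_arm --pt "0 0 0" --pt "0 0 0" --pt "0 0 0" --pt "0 0 0" --pt "0 0 0" --pt "0 0 0" --pt "0 0 0" --pt "0 0 0" --pt "0 0 0" --pt "0 0 0" --pt "0 0 0" --pt "0 0 0" --roll '[0, 0, 0, 0, 0, 0, 0, 0, 0, 0, 0, 0]' --gripper 0

```text
time: 21.0
position: [0.4848, 0.2439, 0.0285]
tool_rot: [-3.142, 0.0, 0.0]
ft_force: [-0.1, -0.2, 0.8]
grip_width: 0.335
grip_force: 30.0
```

Call:
move_arm --pt "0 0 -0.5" --pt "0 0 -2" --pt "0 0 -5" --pt "0 0 -9" --pt "0 0 -13" --pt "0 0 -17" --pt "0 0 -20" --pt "0 0 -22" --pt "0 0 -22.5" --pt "0 0 -22.5" --roll '[0, 0, 0, 0, 0, 0, 0, 0, 0, 0]'

```text
time: 22.0
position: [0.4849, 0.244, 0.2544]
tool_rot: [3.142, -0.0, 0.003]
ft_force: [0.1, -0.1, -2.0]
grip_width: 0.336
grip_force: 30.0
```

Call:
move_arm --pt "0 1 0" --pt "0 3.5 0" --pt "0 7 0" --pt "0 11 0" --pt "0 15 0" --pt "0 19 0" --pt "0 23 0" --pt "-0.3 27 0" --pt "-0.3 31 0" --pt "-0.5 35 0" --pt "-0.5 39 0" --pt "-0.5 43 0" --pt "-0.5 47 0" --pt "-0.5 51 0" --pt "-0.5 55 0" --pt "-0.5 58.5 0" --pt "-0.5 61 0" --pt "-0.5 62.2 0" --pt "-0.5 62.2 0" --pt "-0.5 62.2 0" --roll '[0, 0, 0, 0, 0, 0, 0, 0, 0, 0, 0, 0, 0, 0, 0, 0, 0, 0, 0, 0]'

```text
time: 24.0
position: [0.4797, -0.3764, 0.2528]
tool_rot: [-3.14, -0.002, 0.001]
ft_force: [0.2, 0.4, -0.1]
grip_width: 0.335
grip_force: 30.0
```

Run:
```python
from m import *
s=monitor.get_state(); print(s['position'],s['tool_rot'],s['grip_width'],s['ft_force'])
a=snap('scene','s6.png'); cs=cams.get_calibration('scene')
print(proj(cs,(.479,-.378,.174)),proj(cs,(.479,-.378,.22)))
cv2.imwrite('pics/c6.png',cv2.resize(a[40:160,270:430],(640,480))[:,:,::-1])
```

```text
[ 0.47974424 -0.37644149  0.25282645] [-3.13952549e+00 -1.90398655e-03  1.29009170e-03] 0.3350312176618962 [ 0.20538902  0.40852024 -0.0677528 ]
[348.91573998 107.90555745] [350.66902763  94.39151849]
```

View pics/c6.png

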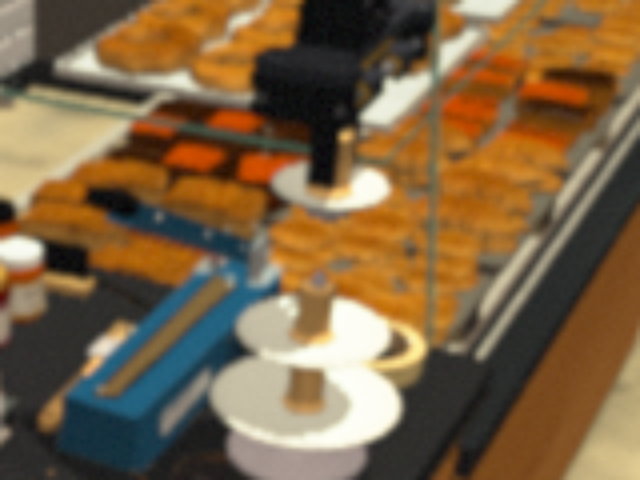

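Peg tip at (349.7,109.5), against (348.9,107.9) predicted, so it is aligned. I'll lower the small tier.

Call:
move_arm --pt "0 0 1" --pt "0 0 2.5" --pt "0 0 4" --pt "0 0 4.7" --pt "0 0 5.1" --pt "0 0 5.5" --pt "0 0 5.8" --pt "0 0 6.1" --pt "0 0 6.3" --pt "0 0 6.5" --pt "0 0 6.5" --roll '[0, 0, 0, 0, 0, 0, 0, 0, 0, 0, 0]'

```text
time: 25.15
position: [0.4804, -0.3786, 0.1904]
tool_rot: [3.14, -0.0, 0.003]
ft_force: [-0.7, 0.2, 4.6]
grip_width: 0.338
grip_force: 30.0
```

Call:
move_arm --pt "0 0 0" --pt "0 0 0" --pt "0 0 0" --pt "0 0 0" --pt "0 0 -1" --pt "0 0 -3" --pt "0 0 -6" --pt "0 0 -8.5" --pt "0 0 -9" --pt "0 0 -9" --pt "0 0 -9" --roll '[0, 0, 0, 0, 0, 0, 0, 0, 0, 0, 0]' --gripper 8.7

```text
time: 26.25
position: [0.4792, -0.3779, 0.2774]
tool_rot: [-3.141, 0.0, 0.002]
ft_force: [-0.2, 0.8, -0.2]
grip_width: 0.997
grip_force: 0.0
```

Call:
move_arm --pt "0 -2 0" --pt "0 -5 0" --pt "-0.4 -9 0" --pt "-0.8 -13 0" --pt "-1.3 -17 0" --pt "-1.6 -19.5 0" --pt "-1.6 -20 2" --pt "-1.6 -20 6" --pt "-1.6 -20 10" --pt "-1.6 -20 13" --pt "-1.6 -20 13.8" --pt "-1.6 -20 13.8" --pt "-1.6 -20 13.8" --roll '[0, 0, 0, 0, 0, 0, 0, 0, 0, 0, 0, 0, 0]'

```text
time: 27.55
position: [0.4645, -0.1784, 0.1416]
tool_rot: [3.141, -0.0, 0.002]
ft_force: [-0.5, 0.0, -0.5]
grip_width: 1.003
grip_force: 0.0
```

Run:
```python
from m import *
s=monitor.get_state(); print(s['position'],s['tool_rot'],s['ft_force'])
cal=cams.get_calibration('wrist'); w=snap('wrist','w7.png'); print('knob pred',proj(cal,(.462,-.1785,.028)),proj(cal,(.462,-.1785,.0)))
cal=cams.get_calibration('top'); im=snap('top','top7.png')
p=proj(cal,(.479,-.378,.186)); print('top',p,circ(cal,fit(im,p,17,'w'),.186))
a=snap('scene','s7.png')
cv2.imwrite('pics/c7.png',np.hstack([cv2.resize(a[40:160,290:390],(400,480)),cv2.resize(w[:,126:386],(325,480))])[:,:,::-1])
```

```text
[ 0.46449855 -0.17844282  0.14163173] [ 3.14105984e+00 -4.17770820e-04  2.23558362e-03] [-0.50149881  0.04277558 -0.49523917]
knob pred [256.25617643 184.589415  ] [256.19488165 177.80967895]
top [409.75912136 215.09549887] (array([ 0.47932862, -0.37595206]), np.float64(0.044105789522163215), np.float64(0.0018069141816193235))
```

View pics/c7.png

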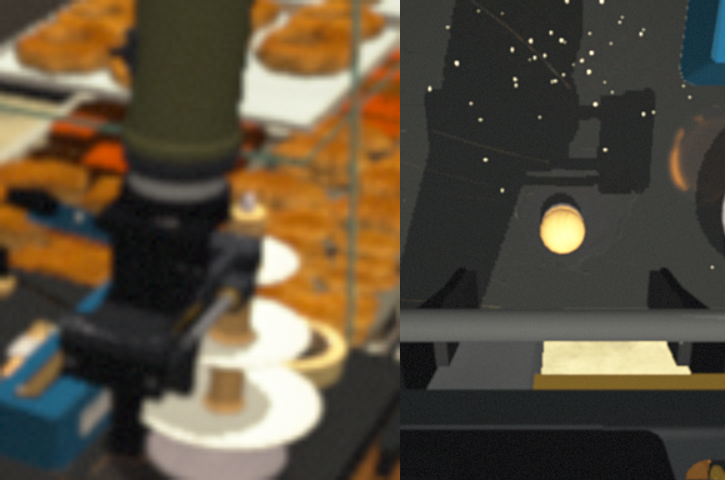

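The small tier is seated. The knob is at wrist pixel (256,184), as predicted, so I'll grasp it.

Call:
move_arm --pt "0 0 2" --pt "-0.1 0 5" --pt "-0.1 0 8.5" --pt "-0.1 0 11" --pt "-0.1 0 12.5" --pt "-0.1 0 13.1" --pt "-0.1 0 13.1" --pt "-0.1 0 13.1" --roll '[0, 0, 0, 0, 0, 0, 0, 0]'

```text
time: 28.5
position: [0.4638, -0.1786, 0.0108]
tool_rot: [3.141, -0.0, 0.003]
ft_force: [0.0, 0.1, -0.6]
grip_width: 0.997
grip_force: 0.0
```

Call:
move_arm --pt "0 0 0" --pt "0 0 0" --pt "0 0 0" --pt "0 0 0" --pt "0 0 0" --pt "0 0 0" --pt "0 0 0" --pt "0 0 0" --pt "0 0 0" --pt "0 0 0" --pt "0 0 0" --pt "0 0 0" --roll '[0, 0, 0, 0, 0, 0, 0, 0, 0, 0, 0, 0]' --gripper 0 --squeeze 20

```text
time: 29.7
position: [0.4627, -0.1782, 0.0095]
tool_rot: [3.142, -0.0, -0.0]
ft_force: [-0.5, -0.8, -0.5]
grip_width: 0.41
grip_force: 20.0
```

Call:
move_arm --pt "0 0 -0.5" --pt "0 0 -2" --pt "0 0 -5" --pt "0 0 -9" --pt "0 0 -13" --pt "0 0 -17" --pt "0 0 -21" --pt "0 0 -24.5" --pt "0 0 -26.5" --pt "0 0 -27.2" --pt "0 0 -27.2" --roll '[0, 0, 0, 0, 0, 0, 0, 0, 0, 0, 0]'

```text
time: 30.8
position: [0.463, -0.1782, 0.2822]
tool_rot: [3.141, -0.0, 0.002]
ft_force: [0.2, -0.5, -0.5]
grip_width: 0.406
grip_force: 20.0
```

Call:
move_arm --pt "0 0.5 0" --pt "0.2 2 0" --pt "0.4 5 0" --pt "0.8 9 0" --pt "1.2 13 0" --pt "1.5 16.5 0" --pt "1.7 18.8 0" --pt "1.7 19.8 0" --pt "1.7 20 0" --pt "1.7 20 0" --pt "1.7 20 0" --roll '[0, 0, 0, 0, 0, 0, 0, 0, 0, 0, 0]'

```text
time: 31.9
position: [0.4802, -0.3765, 0.2817]
tool_rot: [-3.141, -0.003, -0.0]
ft_force: [0.4, -1.1, -0.2]
grip_width: 0.409
grip_force: 20.0
```

Run:
```python
from m import *
s=monitor.get_state(); print(s['position'],s['tool_rot'],s['grip_width'],s['ft_force'])
a=snap('scene','s8.png'); cs=cams.get_calibration('scene')
print(proj(cs,(.479,-.3775,.238)),proj(cs,(.479,-.3775,.272)))
cv2.imwrite('pics/c8.png',cv2.resize(a[20:140,290:410],(560,560))[:,:,::-1])
```

```text
[ 0.48017893 -0.37652478  0.28165989] [-3.14112296e+00 -3.26093315e-03 -1.23610655e-04] 0.40857707179053465 [ 0.39487933 -1.08023078 -0.19547852]
[351.32064249  88.9813431 ] [352.69726036  78.36351103]
```

View pics/c8.png

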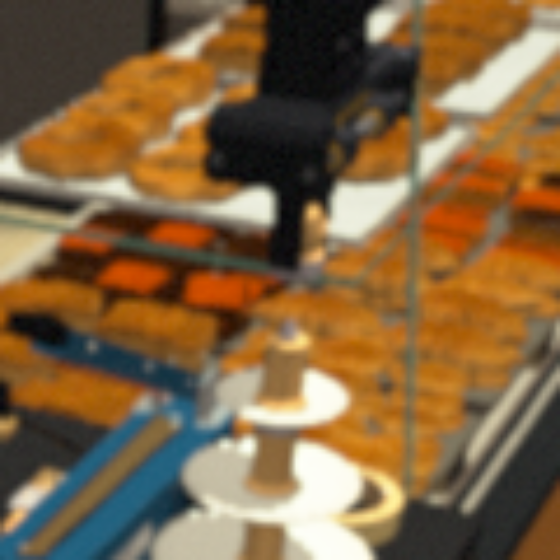

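Peg tip at (351.9,90), against (351.3,89) predicted, and the knob's sleeve is right above it. I'll lower the knob.

Call:
move_arm --pt "0 0 0.8" --pt "0 0 2" --pt "0 0 2.9" --pt "0 0 3.3" --pt "0 0 3.7" --pt "0 0 4" --pt "0 0 4.3" --pt "0 0 4.6" --pt "0 0 4.7" --pt "0 0 4.8" --pt "0 0 4.8" --roll '[0, 0, 0, 0, 0, 0, 0, 0, 0, 0, 0]'

```text
time: 33.05
position: [0.4804, -0.3785, 0.2354]
tool_rot: [3.14, -0.0, 0.004]
ft_force: [-0.2, 0.6, 5.1]
grip_width: 0.417
grip_force: 20.0
```

Call:
move_arm --pt "0 0 0" --pt "0 0 0" --pt "0 0 0" --pt "0 0 0" --pt "0 0 -1" --pt "0 0 -3" --pt "0 0 -5.5" --pt "0 0 -7" --pt "0 -2 -7" --pt "0 -6 -7" --pt "0 -10 -7" --pt "0 -14 -7" --pt "0 -17 -7" --pt "0 -18 -7" --pt "0 -18 -7" --pt "0 -18 -7" --roll '[0, 0, 0, 0, 0, 0, 0, 0, 0, 0, 0, 0, 0, 0, 0, 0]' --gripper 8.7

```text
time: 34.65
position: [0.4795, -0.2001, 0.3036]
tool_rot: [3.14, -0.003, -0.0]
ft_force: [0.3, -0.6, 0.9]
grip_width: 1.001
grip_force: 0.0
```

Run:
```python
from m import *
s=monitor.get_state(); print(s['position'],s['time'])
im=snap('top','top9.png'); cal=cams.get_calibration('top')
p=proj(cal,(.479,-.377,.256)); print(p,circ(cal,fit(im,p,11,'o'),.256))
a=snap('scene','s9.png'); print(proj(cams.get_calibration('scene'),(.479,-.378,.27)))
cv2.imwrite('pics/c9.png',np.hstack([cv2.resize(a[60:180,290:390],(400,480)),cv2.resize(im[175:255,370:450],(380,480))])[:,:,::-1])
```

```text
[ 0.4794711  -0.20005515  0.30363416] 34.65
[418.47892252 214.96290123] (array([ 0.49053578, -0.37420386]), np.float64(0.016438446991794597), np.float64(0.011119518291354867))
[352.67318165  78.94384478]
```

View pics/c9.png

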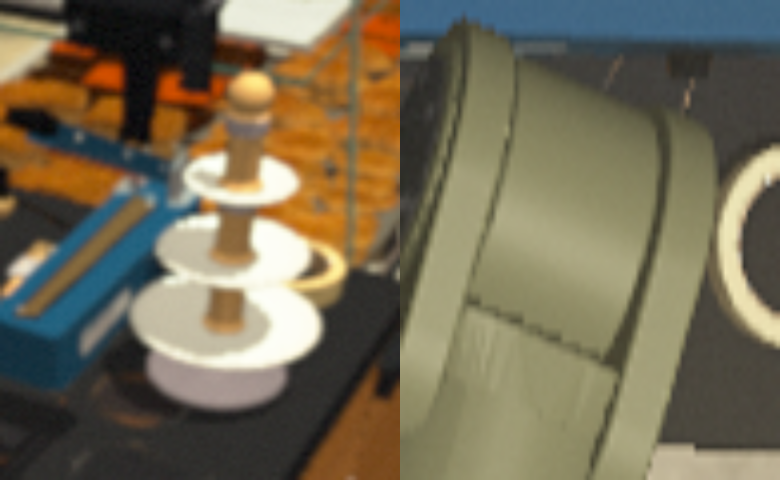

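The stack stands complete and level: the knob top is at (352.5,78), against (352.7,78.9) predicted for fully seated, and the gripper is clear. I'll hand it in.

```bash
python3 -c "
from bench import workorder; print(workorder.close_job())"
```

```text
the job is handed in; nothing more can be done
None
```

The cake stand is assembled on its foot (large, middle and small tier, then the knob), each part looking level and fully down in the last pictures; I handed the job in about 35 s into the 106 s limit, and no verdict came back.

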